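# Rake the cobbles level in the planter tray

## Task

Take the rake from its caddy and spread the heap of cobbles in the planter tray into an even layer one stone deep, with stones in every third of its length; touch the stones only with the rake. As you draw stones into the bare far part keep the teeth down on the bottom board, but only lightly: never bear on the tray or a stone with more than about 8 N. Then stand the rake back upright in its caddy and let go, leaving the bottles and the hammer alone.

Things in the scene. Friction and masses are not known exactly. Their poses are not given: they have to be found in the camera images.
- tray: planter tray of pale wood, fixed to the table, open on top: outside 142 x 260 mm, walls 10 mm thick, 70 mm high; inside 122 mm along its x, 240 mm along its y. Origin at its centre on the table, y along its length. The cobbles are heaped at its -y end; the rest is bare.
- heap (a point): point in the tray at the heap, on top of the bottom board, 80 mm to the -y side of the tray's centre; axes as the tray. Here the board is 30 mm above the table; towards +y it climbs or falls by up to 80 mm per metre (either way, new each time, not measured), straight, level across x, immovable. Heap: two rows of 3 below, about 5 mm between the rows, and 3 on top over the joint of the rows.
- rake: upright hand rake, 0.2 kg, standing in the caddy. Origin at the middle of the row of tooth tips (spring at rest; it moves with the handle), z up along the handle. Head 104 mm wide along x: bar 14 mm thick from 22 to 40 mm above the tips, 7 straight teeth 4 mm thick (y) below it.
- rake_grip (a point): middle of the rake's wooden grip, 100 mm above the tooth tips, axes as the rake. Grip 30 mm (x) by 22 mm (y), 60 to 140 mm above the tips: pinch the 22 mm. The head is sprung on the handle: it stays put up to about 3 N of upward push on the tips, then slides up 1 mm for each further 3 N, at most 14 mm.
- caddy: wooden rake caddy, fixed to the table, 48 mm high: one upright slot 120 mm (x) by 22 mm (y), open on top, floor 8 mm above the table, in which the rake stands with its width along the caddy's x. Origin under its centre on the table. It stands to the left or the right of the tray.
- stone1: flat round grey cobble, 36 mm across and 16 mm thick, edges bevelled top and bottom (flat faces 26 mm across, bevels 5 mm), about 40 g; origin at its centre, z along its short axis
- stone2: flat round grey cobble, 36 mm across and 16 mm thick, edges bevelled top and bottom (flat faces 26 mm across, bevels 5 mm), about 40 g; origin at its centre, z along its short axis
- stone3: flat round grey cobble, 36 mm across and 16 mm thick, edges bevelled top and bottom (flat faces 26 mm across, bevels 5 mm), about 40 g; origin at its centre, z along its short axis
- stone4: flat round grey cobble, 36 mm across and 16 mm thick, edges bevelled top and bottom (flat faces 26 mm across, bevels 5 mm), about 40 g; origin at its centre, z along its short axis
- stone5: flat round grey cobble, 36 mm across and 16 mm thick, edges bevelled top and bottom (flat faces 26 mm across, bevels 5 mm), about 40 g; origin at its centre, z along its short axis
- stone6: flat round grey cobble, 36 mm across and 16 mm thick, edges bevelled top and bottom (flat faces 26 mm across, bevels 5 mm), about 40 g; origin at its centre, z along its short axis
- stone7: flat round grey cobble, 36 mm across and 16 mm thick, edges bevelled top and bottom (flat faces 26 mm across, bevels 5 mm), about 40 g; origin at its centre, z along its short axis
- stone8: flat round grey cobble, 36 mm across and 16 mm thick, edges bevelled top and bottom (flat faces 26 mm across, bevels 5 mm), about 40 g; origin at its centre, z along its short axis
- stone9: flat round grey cobble, 36 mm across and 16 mm thick, edges bevelled top and bottom (flat faces 26 mm across, bevels 5 mm), about 40 g; origin at its centre, z along its short axis
- glue: yellow glue bottle, 56 mm across, 170 mm tall, a bystander; origin at the centre of its foot
- paint: blue paint bottle, 48 mm across, 130 mm tall, a bystander; origin at the centre of its foot
- hammer: hammer lying on the table beyond the tray, a bystander; origin under its middle
Not all that is in view belongs to the job. Leave any blue look-alike of the stone1 alone.

How it is judged:
By the outcome, as a careful person would: the job done as asked, in the order asked, and still so for the second after the job is handed in, with the robot touching nothing.
It also fails if it takes over 72 s, if anything falls off the work surface, if the arm or the gripper's body presses on something with over 40 N, if the wrist force passes 120 N, or if a joint passes its speed limit or range.

## Robot

A 6-joint arm with a two-finger parallel gripper is mounted at the origin on the work surface. World frame = base frame: x ahead of the robot, y to its left, z up, the work surface at z = 0. Lengths are in m, angles in rad, forces in N, time in s.
With the tool pointing down it reaches from about 0.375 to 0.975 m from the base axis. Payload 3.8 kg.
Tool frame: the origin (TCP) lies at the very end of the fingers, on their centre line; the grasp point (between the pads) lies 19 mm behind it; z points along the fingers, y is the line along which they close (so a half turn about z gives the same grasp; the last joint's range is limited). The gripper opens to 85 mm and grips with 20 to 120 N. Pads are 22 mm wide; open, the fingers measure 114 mm over their backs; the gripper's body (76 mm by 85 mm) begins 54 mm behind the grasp point. The pads swing forward as they close: fully open they stand 13 mm farther back than shut.
Start: joints at [-1.335, 0.264, 1.604, -0, 1.274, -0.037], TCP at [0.182, -0.65, 0.231] pointing down, gripper open.
Joint ranges: [-2.63, 2.63], [-0.94, 2.18], [0.31, 2.57], [-1.31, 4.45], [0, 2.66], [-2.55, 2.55]. Speed limits (rad/s): [2.57, 2.57, 3.14, 3.14, 3.14, 3.14].

## Interface

Orientations are given as a rotation vector (axis times angle).
In Python, from workcell import get_state, read_camera, camera_info, job gives the robot as it stands. The module is installed in compiled form; this text tells all that it offers.
- The arm moves only by the shell command python3 -m creep 'ROWS' [OPENING] [FORCE]. ROWS is JSON, a list that holds one entry, the list of rows, each a list of 4 numbers: the shift along the tool's x, y, z in m, then the turn about the tool's z in degrees. A call has 1 to 8 rows; each row is the pose to reach, as a shift and turn from the pose commanded when the call began, along the tool's axes at that moment; what a row does not reach only later rows make up. A row lasts 1/8 s, in which the tool goes at most 62.5 mm and 10.7 degrees, less where a joint would pass 70% of its speed; a pose out of reach is approached as far as the arm can. A call with a gripper value outside its range is refused whole. OPENING is the opening, from -1 (shut) to 1 (fully open), set as the call begins (- or left out, the last holds). The fingers move at their own pace and stop on an object; FORCE is the grip in N (left out, the last holds). Time passes only in rows, so rows that repeat a pose let the fingers close. It gives the time, the measured TCP pose, the force, the opening and the grip force at its end, in the units of the state.
- get_state(): the state, without advancing time (a new reading comes with each control period).
- read_camera(name): name is "scene" or "top" or "wrist"; returns the picture (420x560x3 uint8, red, green, blue); there is no depth.
- camera_info(name): a dict with "vfov" (degrees; the focal length in pixels is half the picture's height over the tangent of half this angle, whatever the lens; pixels are square), "cx", "cy" (the principal point, pixels), "distortion" ([k1, k2, p1, p2, k3] as OpenCV has them; the pictures are not rectified), "R" (3x3) and "t" (3): a world point X has camera coordinates R X + t. Camera axes: x right, y down, z forward; pixel columns grow to the right and rows downward; lengths in m; the calibration is good to about 2 mm. A picture is of the moment at which its call begins: read the wrist's pose just before it. camera_info takes no time and is no camera call; for the wrist camera it gives the pose at the moment of the call.
- job.sign_off(): hands the job in; it is judged then, once.
The state is a dict: "time_s": time; "q": joint angles; "joint_velocities": joint speeds; "effort": joint torques, N m; "tool_pos": TCP position; "tcp_rot": TCP orientation; "contact_force": force on the tool from outside, world axes, zero at the start; "ft_torque": the same for the moment, N m; "gripper_width": finger opening in m; "finger_force": force on a finger pad.
Only numpy, scipy, OpenCV 4.12 (cv2) and the standard library are available. Lean on these libraries where they do the work, as an engineer would, in place of code of your own. Each camera call takes 0.05 s, during which the arm holds its last target. There are 200 camera calls.

## Working session

There is one attempt and no reset: what is moved stays moved. The work goes in short steps, Python scripts to look and compute and a shell command to move; the robot and the scene stay as the last step left them, time stands still between calls to the robot, and variables do not carry over. Pictures are saved under pics/ and viewed, at most 10 in all, crops included, and the job is handed in when it is done.

```bash
mkdir -p pics; python3 - <<'E'
from workcell import *
import cv2,numpy as np
for n in("scene","top"):
    im=read_camera(n);cv2.imwrite(f"pics/{n}0.png",im[...,::-1])
    c=camera_info(n);print(n,{k:np.round(v,4).tolist() for k,v in c.items()})
s=get_state();print(s)
E
```

```text
scene {'vfov': 52.0224, 'cx': 283.3336, 'cy': 209.6233, 'distortion': [-0.1244, 0.0, 0.0, 0.0, 0.0], 'R': [[0.6267, 0.7792, 0.0105], [0.6535, -0.5181, -0.5518], [-0.4245, 0.3527, -0.8339]], 't': [-0.3895, -0.3357, 1.1907]}
top {'vfov': 48.3089, 'cx': 282.1741, 'cy': 209.011, 'distortion': [-0.0164, 0.0, 0.0, 0.0, 0.0], 'R': [[0.0422, -0.9991, -0.0019], [-0.9754, -0.0408, -0.2166], [0.2163, 0.011, -0.9763]], 't': [-0.0243, 0.597, 1.0151]}
{'time_s': 0.1, 'q': array([-1.33488901e+00,  2.64684431e-01,  1.60525194e+00,  2.73563797e-05,
        1.27371001e+00, -3.69347567e-02]), 'joint_velocities': array([-0.00043671, -0.0030385 , -0.00363072,  0.00117987,  0.00251271,
       -0.00074989]), 'effort': array([ 4.67602064e-07, -5.16708148e+01, -3.68589413e+01, -9.51104948e-05,
        6.25208908e-03,  7.31648214e-06]), 'tool_pos': array([ 0.18171966, -0.64938388,  0.23007424]), 'tcp_rot': array([-3.11037889e+00, -4.26960430e-01,  2.79357354e-04]), 'contact_force': array([-0.27633597,  0.47614532,  0.1705482 ]), 'ft_torque': array([-0.01085462, -0.03446402, -0.00890798]), 'finger_force': 0.0, 'gripper_width': 0.08527780556481529}
```

View pics/scene0.png

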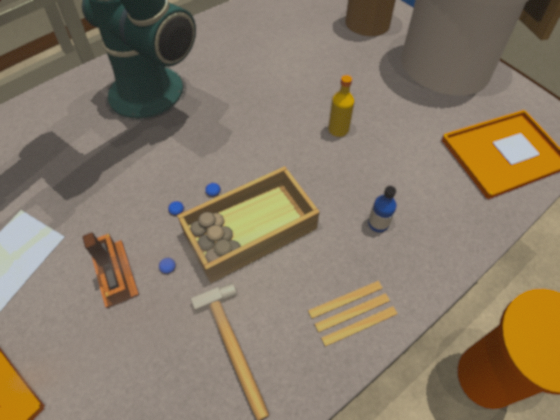

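View pics/top0.png

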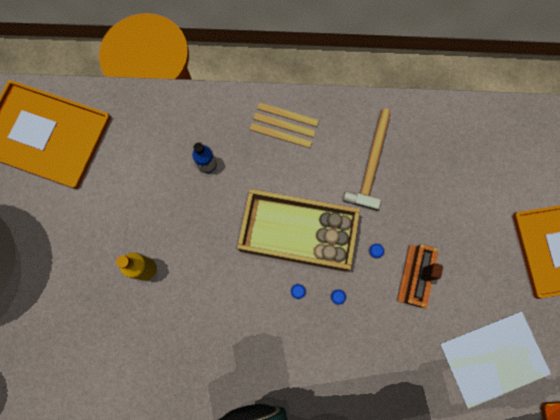

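The top view shows the tray at about (300,230), with the heap at its right end near (332,237). The caddy and rake are at (422,275), and blue look-alikes are at (298,291), (339,297) and (377,250). I'll enlarge both views.

```bash
python3 - <<'E'
import cv2,numpy as np
t=cv2.imread("pics/top0.png")[180:315,230:450];s=cv2.imread("pics/scene0.png")[165:310,75:325]
a=cv2.resize(t,(660,405),interpolation=cv2.INTER_CUBIC)[:, :]
cv2.imwrite("pics/c1.png",cv2.resize(t,None,fx=3.6,fy=3.6,interpolation=cv2.INTER_CUBIC))
cv2.imwrite("pics/c2.png",cv2.resize(s,None,fx=3.2,fy=3.2,interpolation=cv2.INTER_CUBIC))
E
```

```text
(no output)
```

View pics/c1.png

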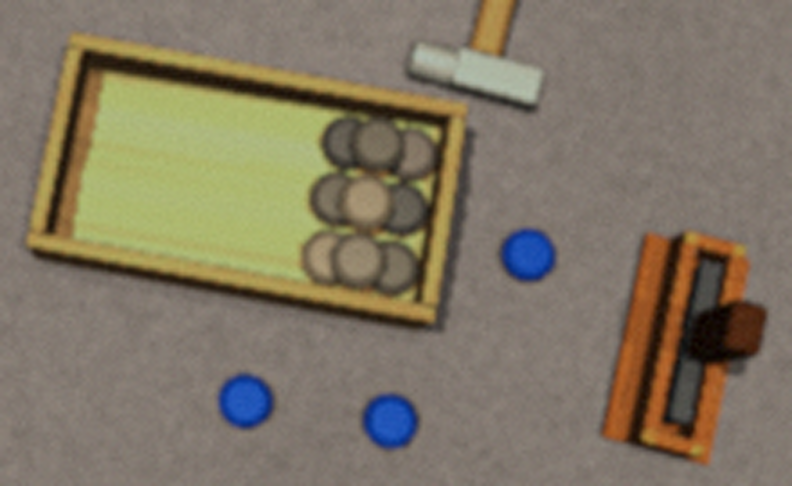

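View pics/c2.png

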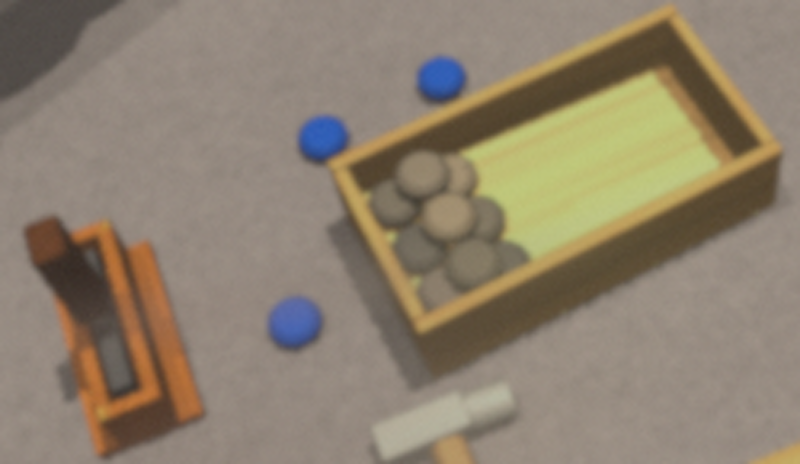

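The crops give clear corners for the tray rim, the caddy top and the rake's handle top. I'll fit poses from both views.

```bash
cat > h.py <<'E'
import cv2,numpy as np
from workcell import *
from scipy.optimize import least_squares as LS
from scipy.spatial.transform import Rotation as Ro
def cam(n):
    c=camera_info(n);f=210/np.tan(np.radians(c["vfov"]/2))
    return np.array([[f,0,c["cx"]],[0,f,c["cy"]],[0,0,1]]),np.array(c["distortion"],float),np.array(c["R"]),np.array(c["t"])
def proj(C,X):
    K,d,R,t=C;return cv2.projectPoints(np.atleast_2d(np.asarray(X,float)),cv2.Rodrigues(R)[0],t,K,d)[0][:,0]
def onplane(C,uv,z):
    K,d,R,t=C;p=cv2.undistortPoints(np.array(uv,float).reshape(-1,1,2),K,d)[:,0]
    r=np.c_[p,np.ones(len(p))]@R;o=-R.T@t;return o+r*((z-o[2])/r[:,2])[:,None]
def rz(a):return np.array([[np.cos(a),-np.sin(a)],[np.sin(a),np.cos(a)]])
E
python3 - <<'E'
from h import *
T,S=cam("top"),cam("scene")
c1=lambda p:(np.array(p,float)+.5)/3.6-.5+[230,180]
c2=lambda p:(np.array(p,float)+.5)/3.2-.5+[75,165]
t1=c1([(72,37),(466,105),(433,322),(30,245)]);t2=c2([(778,150),(425,328),(333,163),(672,10)])
def rect(p,w,l,z):
    P=np.array([[1,1],[1,-1],[-1,-1],[-1,1]])*[w/2,l/2]
    return np.c_[P@rz(p[2]).T+p[:2],np.full(4,z)]
f=lambda p,m=3:np.r_[*( [(proj(T,rect(p,.142,.26,.07))-t1).ravel()] if m&1 else []),*( [(proj(S,rect(p,.142,.26,.07))-t2).ravel()] if m&2 else [])]
for m in(1,2,3):
    r=LS(f,[.6,-.1,0],args=(m,));print("tray",r.x.round(4),np.degrees(r.x[2]),abs(r.fun).max())
k1=c1([(748,248),(708,463),(645,440),(685,233)]) # approx outer top
# order as rect: (+x,+y) is c1 TL
k1=c1([(685,233),(748,248),(708,463),(643,442)]);k2=c2([(158,393),(103,412),(50,245),(105,222)])
for C,k in((T,k1),(S,k2)):
    P=onplane(C,k,.048);print("caddy",P[:,:2].round(4).tolist(),P.mean(0).round(4))
h1=c1([(746,330)]);h2=c2([(46,240)])
und=lambda C,u:cv2.undistortPoints(u.reshape(-1,1,2),C[0],C[1])[:,0].T
X=cv2.triangulatePoints(np.c_[T[2],T[3]],np.c_[S[2],S[3]],und(T,h1),und(S,h2))[:,0];X=X[:3]/X[3]
print("handle top",X.round(4),proj(T,X)-h1,proj(S,X)-h2)
b=c1([(78,160),(95,72),(76,232)])
s=get_state();print(Ro.from_rotvec(s["tcp_rot"]).as_matrix().round(3).tolist())
E
```

```text
tray [ 0.553  -0.0393 -0.1403] -8.037728451524442 1.2318056188118476
tray [ 0.5539 -0.0379 -0.1404] -8.04486514211137 2.7153915700200173
tray [ 0.5535 -0.0386 -0.1404] -8.043372011904854 2.5115027220828665
caddy [[0.5312, -0.3203], [0.5231, -0.3605], [0.387, -0.3317], [0.3983, -0.2914]] [ 0.4599 -0.326   0.048 ]
caddy [[0.5295, -0.3213], [0.5198, -0.3543], [0.3928, -0.33], [0.3998, -0.293]] [ 0.4605 -0.3246  0.048 ]
handle top [ 0.4612 -0.3259  0.1449] [[-0.25149811 -0.07259078]] [[-0.26935065  0.04194183]]
[[0.963, 0.269, -0.0], [0.269, -0.963, 0.002], [0.0, -0.002, -1.0]]
```

```bash
cat >> h.py <<'E'
TR=np.array([.5535,-.0386]);TY=np.radians(-8.04);CD=np.array([.460,-.3255]);CY=np.radians(-12.2)
def go(xyz,yaw,show=True):
    s=get_state();M=Ro.from_rotvec(s["tcp_rot"]).as_matrix();d=M.T@(np.array(xyz)-s["tool_pos"])
    a=np.arctan2(M[1,0],M[0,0]);t=np.degrees((a-yaw+np.pi)%(2*np.pi)-np.pi)
    print("t",round(s["time_s"],2),"shift",d.round(4),"turn",round(t,2),"pos",s["tool_pos"].round(4),"F",np.round(s["contact_force"],2),"w",round(s["gripper_width"],4))
def tray(y,z,x=0): return np.r_[TR+rz(TY)@[x,y],z]
def intray():
    s=get_state();print("tray xy",(rz(TY).T@(s["tool_pos"][:2]-TR)).round(4),"z",s["tool_pos"][2].round(4),"F",s["contact_force"].round(2),"t",round(s["time_s"],2))
E
python3 -c "
from h import *
go([*CD,.23],CY)"
sleep 0; python3 -m creep '[[[0.355,-0.237,0,27.8],[0.355,-0.237,0,27.8],[0.355,-0.237,0,27.8],[0.355,-0.237,0,27.8],[0.355,-0.237,0,27.8],[0.355,-0.237,0,27.8],[0.355,-0.237,0,27.8],[0.355,-0.237,0,27.8]]]' 1
python3 - <<'E'
from h import *
go([*CD,.099],CY)
im=read_camera("wrist");cv2.imwrite("pics/w1.png",im[...,::-1])
W=cam("wrist");print(proj(W,[[.4612,-.3259,.148],[*CD,.048]]))
E
```

```text
t 0.1 shift [ 0.3553 -0.2369  0.0006] turn 27.83 pos [ 0.1817 -0.6494  0.2301] F [-0.28  0.48  0.17] w 0.0853
time_s: 1.1
tool_pos: [0.4616, -0.3231, 0.2308]
tcp_rot: [-3.124, 0.325, 0.0]
contact_force: [-1.0, -0.2, -0.8]
gripper_width: 0.0857
finger_force: 0.0
t 1.1 shift [-0.0011  0.0029  0.1318] turn 0.33 pos [ 0.4616 -0.3231  0.2308] F [-0.95 -0.22 -0.77] w 0.0857
[[281.1424445  212.12139918]
 [280.94378352 186.29192818]]
```

View pics/w1.png

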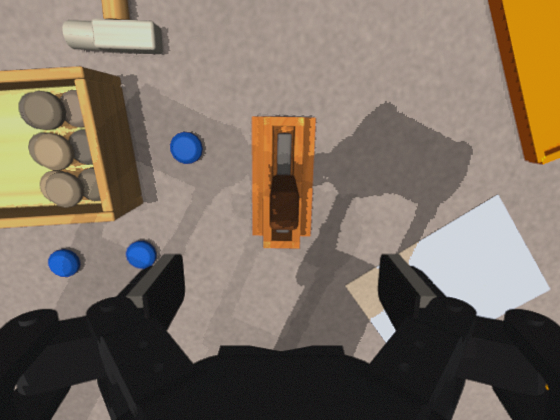

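The wrist picture shows the handle top at (285,212), about 4 px right of the prediction, and the caddy at (284,182), square to the tool. I'll refine from this.

```bash
python3 - <<'E'
from h import *
W=cam("wrist");P=onplane(W,[[285,212]],.148)[0];Q=onplane(W,[[284,182]],.048)[0];print(P,Q)
go([P[0],P[1],.099],CY)
E
```

```text
[ 0.46070971 -0.3286636   0.148     ] [ 0.46373454 -0.32949014  0.048     ]
t 1.15 shift [0.0012 0.004  0.1318] turn 0.24 pos [ 0.4605 -0.3246  0.2308] F [-0.11  0.08 -0.06] w 0.0851
```

```bash
python3 -m creep '[[[0.001,0.003,0.05,0.3],[0.001,0.003,0.10,0.3],[0.001,0.003,0.131,0.3],[0.001,0.003,0.131,0.3]]]' 1
python3 -m creep '[[[0,0,0,0],[0,0,0,0],[0,0,0,0],[0,0,0,0],[0,0,0,0],[0,0,0,0]]]' -1 70
python3 -c "
from h import *
go([.46,-.327,.099],CY)"
```

```text
time_s: 1.65
tool_pos: [0.4568, -0.3285, 0.0968]
tcp_rot: [-3.119, 0.343, 0.011]
contact_force: [-0.1, -0.2, 0.5]
gripper_width: 0.0855
finger_force: 0.0
time_s: 2.4
tool_pos: [0.461, -0.3293, 0.101]
tcp_rot: [3.123, -0.341, 0.003]
contact_force: [0.8, 2.3, 3.4]
gripper_width: 0.0214
finger_force: 70.3
t 2.4 shift [-0.0015 -0.002   0.002 ] turn -0.28 pos [ 0.461  -0.3293  0.101 ] F [0.8  2.26 3.39] w 0.0214
```

```bash
python3 -m creep '[[[0,0,-0.01,0],[0,0,-0.03,0],[0,0,-0.06,0],[0,0,-0.11,0],[0,0,-0.11,0],[0,0,-0.11,0]]]'
python3 - <<'E'
from h import *
go(tray(-.02,.21),TY)
im=read_camera("wrist");cv2.imwrite("pics/w2.png",im[...,::-1])
s=get_state();np.savez("w2",p=s["tool_pos"])
E
```

```text
time_s: 3.15
tool_pos: [0.4594, -0.3291, 0.2096]
tcp_rot: [-3.123, 0.341, 0.002]
contact_force: [-0.2, -0.4, -2.1]
gripper_width: 0.0211
finger_force: 69.9
t 3.15 shift [ 0.0307 -0.284  -0.0004] turn -4.42 pos [ 0.4594 -0.3291  0.2096] F [-0.18 -0.41 -2.06] w 0.0211
```

View pics/w2.png

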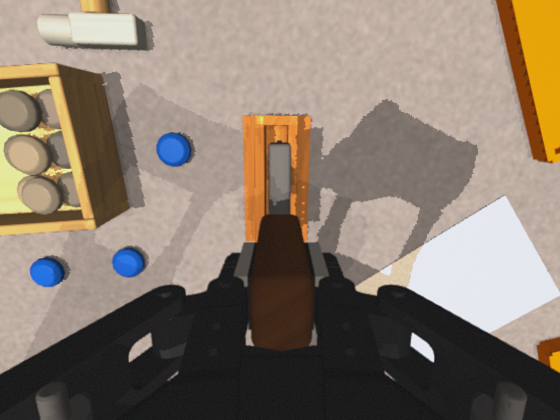

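The rake is lifted and held straight, with the caddy slot empty. Next I move over the tray and look.

```bash
python3 -m creep '[[[0.031,-0.284,-0.01,-4.4],[0.031,-0.284,-0.01,-4.4],[0.031,-0.284,-0.01,-4.4],[0.031,-0.284,-0.01,-4.4],[0.031,-0.284,-0.01,-4.4],[0.031,-0.284,-0.01,-4.4],[0.031,-0.284,-0.01,-4.4],[0.031,-0.284,-0.01,-4.4]]]'
python3 - <<'E'
from h import *
go(tray(-.02,.21),TY);intray()
im=read_camera("wrist");cv2.imwrite("pics/w3.png",im[...,::-1])
W=cam("wrist");np.save("W3",np.array(W,dtype=object),allow_pickle=True)
print(proj(W,[tray(y,.07,x) for x,y in((.071,.13),(.071,-.13),(-.071,-.13),(-.071,.13))]).round(0))
E
```

```text
time_s: 4.2
tool_pos: [0.551, -0.0598, 0.2193]
tcp_rot: [3.133, -0.223, -0.003]
contact_force: [0.1, -0.1, -1.8]
gripper_width: 0.0213
finger_force: 70.2
t 4.2 shift [-0.0005 -0.0014  0.0093] turn -0.11 pos [ 0.551  -0.0598  0.2193] F [ 0.14 -0.1  -1.8 ] w 0.0213
tray xy [ 0.0005 -0.0214] z 0.2193 F [ 0.14 -0.1  -1.8 ] t 4.2
[[105. 114.]
 [405. 114.]
 [390. 264.]
 [126. 265.]]
```

View pics/w3.png

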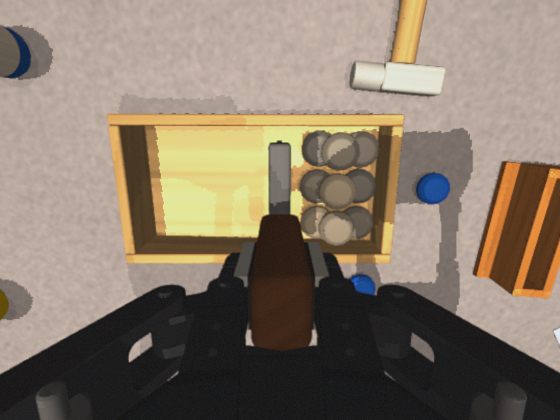

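The rim corners match the prediction to within 3 px. Stones in the picture: front row at about (317,148/186/222), back row at (362,148/186/224), top row at (340/337/337,150/190/228).

```bash
python3 - <<'E'
from h import *
W=cam("wrist");loc=lambda u,z:((onplane(W,u,z)[:,:2]-TR)@rz(TY)).round(4).tolist()
print("front",loc([(320,148),(317,186),(318,222)],.046));print("front edge",loc([(302,148),(300,186),(300,222)],.038))
print("back edge",loc([(378,148),(375,186),(372,224)],.038))
print("top",loc([(340,150),(337,190),(337,228)],.062))
print("rim",loc([(108,116),(405,115),(390,262),(127,262)],.07))
for y in(-.105,.05):go(tray(y,.165),TY)
E
```

```text
front [[0.0398, -0.0604], [0.0023, -0.0585], [-0.0354, -0.0606]]
front edge [[0.0391, -0.0435], [0.0007, -0.042], [-0.038, -0.0426]]
back edge [[0.0389, -0.1188], [0.0005, -0.1187], [-0.0403, -0.1186]]
top [[0.0393, -0.0769], [0.0017, -0.0758], [-0.0365, -0.0775]]
rim [[0.0692, 0.1273], [0.0698, -0.1304], [-0.069, -0.1294], [-0.0683, 0.1283]]
t 4.25 shift [-0.0004  0.0836  0.0547] turn -0.13 pos [ 0.5512 -0.0599  0.2196] F [-0.4  -0.44 -2.2 ] w 0.021
t 4.25 shift [-0.0007 -0.0714  0.0546] turn -0.13 pos [ 0.5512 -0.0599  0.2196] F [-0.4  -0.44 -2.2 ] w 0.021
```

```bash
cat > chk.py <<'E'
import sys
from workcell import get_state
s=get_state();f=s["contact_force"];print("z %.4f F %.1f %.1f %.1f t %.2f"%(s["tool_pos"][2],*f,s["time_s"]))
sys.exit(f[2]>-0.6)
E
c(){ python3 chk.py; }
python3 -m creep '[[[0,0,0.04,0],[0,0,0.07,0],[0,0,0.084,0],[0,0,0.084,0],[0,0,0.084,0]]]' >/dev/null; c || exit
python3 -m creep '[[[0,0,0.002,0],[0,0,0.002,0]]]' >/dev/null; c || exit
python3 -m creep '[[[0,0,0.002,0],[0,0,0.002,0]]]' >/dev/null; c || exit
python3 -m creep '[[[0,0,0.001,0],[0,0,0.001,0]]]' >/dev/null; c || exit
python3 -m creep '[[[0,0,0.001,0],[0,0,0.001,0]]]' >/dev/null; c || exit
python3 -m creep '[[[0,0,0.001,0],[0,0,0.001,0]]]' >/dev/null; c || exit
python3 -m creep '[[[0,0,0.001,0],[0,0,0.001,0]]]' >/dev/null; c || exit
python3 -m creep '[[[0,0,0.001,0],[0,0,0.001,0]]]' >/dev/null; c || exit
python3 -m creep '[[[0,0,0.001,0],[0,0,0.001,0]]]' >/dev/null; c || exit
python3 -m creep '[[[0,0,0.001,0],[0,0,0.001,0]]]' >/dev/null; c || exit
python3 -m creep '[[[0,0,0.001,0],[0,0,0.001,0]]]' >/dev/null; c || exit
python3 -m creep '[[[0,0,0.001,0],[0,0,0.001,0]]]' >/dev/null; c || exit
python3 -m creep '[[[0,0,0.001,0],[0,0,0.001,0]]]' >/dev/null; c || exit
```

```text
z 0.1378 F 0.1 -0.6 -1.7 t 4.88False
```

```bash
sed -i 's/sys.exit(.*/sys.exit(int(f[2]>-0.6))/' chk.py
c(){ python3 chk.py; }
python3 -m creep '[[[0,0,0.002,0],[0,0,0.002,0]]]' >/dev/null; c || exit
python3 -m creep '[[[0,0,0.001,0],[0,0,0.001,0]]]' >/dev/null; c || exit
python3 -m creep '[[[0,0,0.001,0],[0,0,0.001,0]]]' >/dev/null; c || exit
python3 -m creep '[[[0,0,0.001,0],[0,0,0.001,0]]]' >/dev/null; c || exit
python3 -m creep '[[[0,0,0.001,0],[0,0,0.001,0]]]' >/dev/null; c || exit
python3 -m creep '[[[0,0,0.001,0],[0,0,0.001,0]]]' >/dev/null; c || exit
python3 -m creep '[[[0,0,0.001,0],[0,0,0.001,0]]]' >/dev/null; c || exit
python3 -m creep '[[[0,0,0.001,0],[0,0,0.001,0]]]' >/dev/null; c || exit
python3 -m creep '[[[0,0,0.001,0],[0,0,0.001,0]]]' >/dev/null; c || exit
python3 -m creep '[[[0,0,0.001,0],[0,0,0.001,0]]]' >/dev/null; c || exit
python3 -m creep '[[[0,0,0.001,0],[0,0,0.001,0]]]' >/dev/null; c || exit
python3 -m creep '[[[0,0,0.001,0],[0,0,0.001,0]]]' >/dev/null; c || exit
python3 -m creep '[[[0,0,0.001,0],[0,0,0.001,0]]]' >/dev/null; c || exit
python3 -m creep '[[[0,0,0.001,0],[0,0,0.001,0]]]' >/dev/null; c || exit
```

```text
z 0.1351 F -0.1 -0.5 -1.6 t 5.12
z 0.1333 F 0.3 -0.4 -2.7 t 5.38
z 0.1321 F -0.5 -0.1 -2.3 t 5.62
z 0.1311 F -0.3 -0.4 -1.2 t 5.88
z 0.1302 F -0.7 -0.4 -2.1 t 6.12
z 0.1292 F -0.3 0.0 -2.3 t 6.38
z 0.1281 F 0.3 -0.2 -2.7 t 6.62
z 0.1272 F 0.3 0.6 -2.3 t 6.88
z 0.1262 F 0.1 0.2 -2.2 t 7.12
z 0.1252 F 0.4 -0.2 -1.9 t 7.38
z 0.1242 F -0.2 -0.1 -1.9 t 7.62
z 0.1232 F 0.4 0.6 -1.8 t 7.88
z 0.1222 F -0.2 -0.4 -2.1 t 8.12
z 0.1211 F -1.0 0.2 -2.1 t 8.38
```

```bash
c(){ python3 chk.py; }
python3 -m creep '[[[0,0,0.001,0],[0,0,0.001,0]]]' >/dev/null; c || exit
python3 -m creep '[[[0,0,0.001,0],[0,0,0.001,0]]]' >/dev/null; c || exit
python3 -m creep '[[[0,0,0.001,0],[0,0,0.001,0]]]' >/dev/null; c || exit
python3 -m creep '[[[0,0,0.001,0],[0,0,0.001,0]]]' >/dev/null; c || exit
python3 -m creep '[[[0,0,0.001,0],[0,0,0.001,0]]]' >/dev/null; c || exit
python3 -m creep '[[[0,0,0.001,0],[0,0,0.001,0]]]' >/dev/null; c || exit
python3 -m creep '[[[0,0,0.001,0],[0,0,0.001,0]]]' >/dev/null; c || exit
```

```text
z 0.1202 F -0.3 -0.6 -2.1 t 8.62
z 0.1198 F -0.7 0.5 2.1 t 8.88
```

```bash
c(){ python3 chk.py; }
python3 -m creep '[[[0,0,-0.006,0],[0,-0.05,-0.006,0],[0,-0.1,-0.006,0],[0,-0.1,0,0],[0,-0.1,0,0],[0,-0.1,0,0]]]' >/dev/null; c || exit
python3 -m creep '[[[0,0,0.001,0],[0,0,0.001,0]]]' >/dev/null; c || exit
python3 -m creep '[[[0,0,0.001,0],[0,0,0.001,0]]]' >/dev/null; c || exit
python3 -m creep '[[[0,0,0.001,0],[0,0,0.001,0]]]' >/dev/null; c || exit
python3 -m creep '[[[0,0,0.001,0],[0,0,0.001,0]]]' >/dev/null; c || exit
python3 -m creep '[[[0,0,0.001,0],[0,0,0.001,0]]]' >/dev/null; c || exit
python3 -m creep '[[[0,0,0.001,0],[0,0,0.001,0]]]' >/dev/null; c || exit
python3 -m creep '[[[0,0,0.001,0],[0,0,0.001,0]]]' >/dev/null; c || exit
python3 -m creep '[[[0,0,0.001,0],[0,0,0.001,0]]]' >/dev/null; c || exit
python3 -m creep '[[[0,0,0.001,0],[0,0,0.001,0]]]' >/dev/null; c || exit
```

```text
z 0.1191 F -0.0 -0.6 -1.3 t 9.62
z 0.1183 F 0.2 0.7 -2.1 t 9.88
z 0.1172 F -0.1 -0.3 -1.7 t 10.12
z 0.1162 F 0.1 0.1 -1.2 t 10.38
z 0.1152 F 0.9 -0.4 -2.0 t 10.62
z 0.1142 F -0.4 0.1 -1.8 t 10.88
z 0.1138 F -1.1 0.6 1.6 t 11.12
```

The board falls about 60 mm/m, with contact at TCP z ≈ 0.1233 − 0.06·(y+0.08). Next I go behind the top row.

```bash
python3 -m creep '[[[0,0,-0.055,0],[0,0,-0.055,0],[0,0.05,-0.055,0],[0,0.1,-0.055,0],[0,0.15,-0.055,0],[0,0.185,-0.055,0],[0,0.185,-0.055,0],[0,0.185,-0.055,0]]]'
python3 -c "
from h import *
intray();go(tray(-.107,.1434),TY)"
```

```text
time_s: 12.12
tool_pos: [0.5394, -0.1424, 0.1674]
tcp_rot: [-3.133, 0.222, 0.002]
contact_force: [-0.9, -0.4, -2.5]
gripper_width: 0.0212
finger_force: 70.1
tray xy [ 0.0006 -0.1047] z 0.1674 F [-0.95 -0.36 -2.47] t 12.12
t 12.12 shift [-0.0005  0.0023  0.024 ] turn -0.07 pos [ 0.5394 -0.1424  0.1674] F [-0.95 -0.36 -2.47] w 0.0212
```

```bash
python3 -m creep '[[[0,0.0015,0.006,0],[0,0.0015,0.012,0],[0,0.0015,0.018,0],[0,0.0015,0.024,0],[0,0.0015,0.024,0],[0,0.0015,0.024,0]]]' >/dev/null
python3 -c "
from h import *
intray()"
```

```text
tray xy [ 0.0012 -0.1066] z 0.1444 F [-0.85 -0.56 -1.27] t 12.88
```

```bash
python3 -m creep '[[[0,-0.005,0.0012,0],[0,-0.011,0.0017,0],[0,-0.018,0.0021,0],[0,-0.025,0.0025,0],[0,-0.032,0.0029,0],[0,-0.039,0.0033,0],[0,-0.046,0.0038,0],[0,-0.052,0.0042,0]]]' >/dev/null; python3 chk.py
python3 -m creep '[[[0,-0.005,0.0003,0],[0,-0.010,0.0006,0],[0,-0.015,0.0009,0],[0,-0.020,0.0012,0],[0,-0.024,0.0014,0],[0,-0.024,0.0014,0]]]' >/dev/null
python3 - <<'E'
from h import *
intray()
im=read_camera("wrist");cv2.imwrite("pics/w4.png",im[...,::-1])
E
```

```text
z 0.1400 F -0.2 0.7 -1.8 t 13.88
tray xy [ 0.0011 -0.0303] z 0.1387 F [ 0.09 -0.33 -1.13] t 14.62
```

View pics/w4.png

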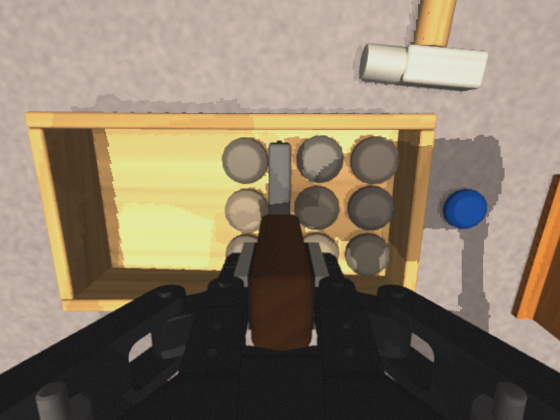

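The three top stones fell flat ahead of the rake at (245,160), (246,210) and (246,250). The front row is at (320,158/207/250) and the back row at (370,160/208/254).

```bash
python3 - <<'E'
from h import *
W=cam("wrist");L=lambda u,z:((onplane(W,u,z)[:,:2]-TR)@rz(TY)).round(4).tolist()
print("pushed",L([(245,160),(246,210)],.036),"front",L([(320,158),(317,207),(320,250)],.04),"back",L([(375,160),(370,208),(366,254)],.042))
E
```

```text
pushed [[0.0375, -0.0043], [-0.0019, -0.004]] front [[0.0394, -0.0607], [0.0016, -0.0595], [-0.0342, -0.063]] back [[0.0381, -0.101], [0.0014, -0.1], [-0.0367, -0.0995]]
```

```bash
c(){ python3 chk.py; }
python3 -m creep '[[[0,0,0.008,0],[0,0,0.0165,0],[0,0,0.0165,0],[0,0,0.0165,0]]]' >/dev/null; c || exit
python3 -m creep '[[[0,0,0.001,0],[0,0,0.001,0]]]' >/dev/null; c || exit
python3 -m creep '[[[0,0,0.001,0],[0,0,0.001,0]]]' >/dev/null; c || exit
python3 -m creep '[[[0,0,0.0005,0],[0,0,0.0005,0]]]' >/dev/null; c || exit
python3 -m creep '[[[0,0,0.0005,0],[0,0,0.0005,0]]]' >/dev/null; c || exit
```

```text
z 0.1219 F 0.1 0.3 -2.6 t 15.18
z 0.1211 F 0.3 0.1 -3.1 t 15.43
z 0.1207 F -0.7 -0.2 2.2 t 15.68
```

```bash
c(){ python3 chk.py; }
python3 -m creep '[[[0,-0.003,0.0004,0],[0,-0.008,0.0007,0],[0,-0.014,0.0011,0],[0,-0.020,0.0014,0],[0,-0.020,0.0014,0]]]' >/dev/null; c
```

```text
z 0.1190 F 0.3 -1.4 1.8 t 16.30
```

```bash
c(){ python3 chk.py; }
python3 -m creep '[[[0,-0.005,0.0005,0],[0,-0.011,0.0009,0],[0,-0.017,0.0012,0],[0,-0.024,0.0016,0],[0,-0.030,0.0020,0],[0,-0.030,0.0020,0]]]' >/dev/null; c
python3 -c "
from h import *
intray()"
```

```text
z 0.1168 F -0.7 -0.3 3.8 t 17.05
tray xy [0.0011 0.0204] z 0.1168 F [-0.7  -0.32  3.79] t 17.05
```

```bash
c(){ python3 chk.py; }
python3 -m creep '[[[0,-0.005,0.0002,0],[0,-0.011,0.0005,0],[0,-0.017,0.0009,0],[0,-0.024,0.0013,0],[0,-0.024,0.0013,0]]]' >/dev/null; c
python3 -m creep '[[[0,-0.005,0.0003,0],[0,-0.011,0.0006,0],[0,-0.017,0.0010,0],[0,-0.022,0.0013,0],[0,-0.022,0.0013,0]]]' >/dev/null; c
python3 -c "
from h import *
intray()"
```

```text
z 0.1154 F -0.8 0.0 3.2 t 17.68
z 0.1141 F 0.2 -0.9 3.9 t 18.30
tray xy [0.0011 0.0662] z 0.1141 F [ 0.17 -0.88  3.93] t 18.3
```

The stones are now in the far third. I lift clear and inspect the row gap from the side.

```bash
python3 -m creep '[[[0,0.003,0,0],[0,0.003,-0.02,0],[0,0.003,-0.055,0],[0,0.05,-0.055,0],[0,0.05,-0.055,0],[0,0.05,-0.055,0]]]' >/dev/null
python3 - <<'E'
from h import *
intray()
im=read_camera("wrist");W=cam("wrist")
for y in(-.08,):print(proj(W,[tray(y,.046,x) for x in(-.06,.06)]))
p=proj(W,[tray(0,.07)])[0];print(p)
cv2.imwrite("pics/w5.png",cv2.resize(im[90:350,100:500,::-1],None,fx=2,fy=2,interpolation=cv2.INTER_CUBIC))
E
```

```text
tray xy [0.0001 0.0153] z 0.1679 F [-0.73  0.83 -2.04] t 19.05
[[387.23726862 265.56025248]
 [400.21273114 126.90508524]]
[299.92565596 207.85734366]
```

View pics/w5.png

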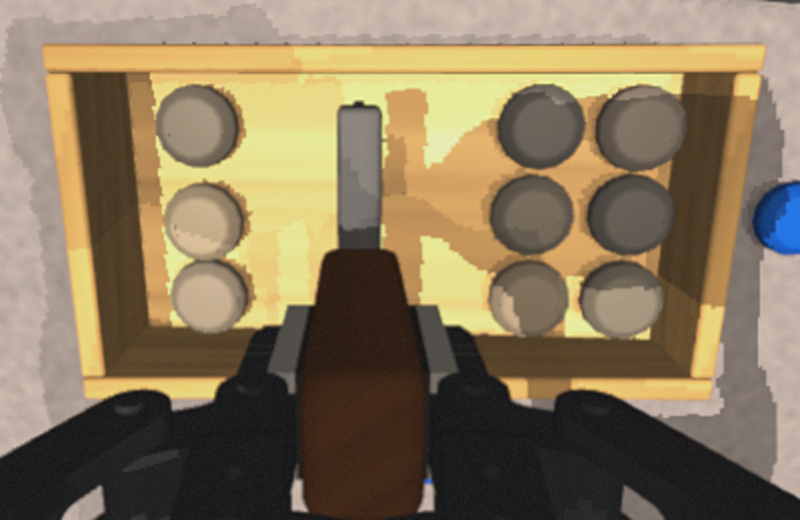

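The picture shows three stones on the far side and the gaps between the two remaining rows at crop pixels (590,126), (580,215) and (574,298).

```bash
python3 - <<'E'
from h import *
W=cam("wrist");p=lambda u:(np.array(u,float)+.5)/2-.5+[100,90]
L=lambda u,z:((onplane(W,p(u),z)[:,:2]-TR)@rz(TY)).round(4).tolist()
for z in(.034,.041):print("gap f/b",L([(584,126),(573,215),(568,298)],z),L([(597,126),(588,215),(580,298)],z))
print("far",L([(197,125),(203,220),(210,297)],.038))
# check: rim inner edges
print(L([(73,72),(732,70),(84,378),(713,378)],.07),L([(373,104)],.1679-.093+.04))
go(tray(-.0805,.15),TY)
E
```

```text
gap f/b [[0.0385, -0.0793], [-0.0003, -0.0779], [-0.0392, -0.0789]] [[0.0385, -0.0847], [-0.0003, -0.0845], [-0.0392, -0.0844]]
gap f/b [[0.0392, -0.0769], [0.0014, -0.0756], [-0.0365, -0.0766]] [[0.0392, -0.0822], [0.0014, -0.082], [-0.0365, -0.0819]]
far [[0.0394, 0.0838], [-0.0015, 0.084], [-0.0371, 0.0832]]
[[0.0614, 0.1189], [0.0618, -0.118], [-0.0601, 0.1286], [-0.06, -0.1283]] [[0.0532, 0.0115]]
t 19.1 shift [-0.0001  0.0962  0.0179] turn -0.06 pos [ 0.5559 -0.0231  0.168 ] F [ 0.17 -0.36 -2.37] w 0.0214
```

```bash
python3 -m creep '[[[0,0.05,0,0],[0,0.096,0,0],[0,0.096,0,0],[0,0.096,0.018,0],[0,0.096,0.018,0],[0,0.096,0.018,0],[0,0.096,0.018,0]]]' >/dev/null
python3 -c "
from h import *
intray();go(tray(-.0805,.141),TY)"
```

```text
tray xy [ 0.0014 -0.08  ] z 0.1514 F [ 0.71  0.76 -1.46] t 19.98
t 19.98 shift [-0.0014  0.0005  0.0104] turn 0.03 pos [ 0.5437 -0.118   0.1514] F [ 0.71  0.76 -1.46] w 0.021
```

```bash
c(){ python3 chk.py; }
python3 -m creep '[[[-0.001,0.0005,0.005,0],[-0.001,0.0005,0.010,0],[-0.001,0.0005,0.010,0],[-0.001,0.0005,0.010,0]]]' >/dev/null; c || exit
python3 -m creep '[[[0,0,0.0015,0],[0,0,0.0015,0]]]' >/dev/null; c || exit
python3 -m creep '[[[0,0,0.0015,0],[0,0,0.0015,0]]]' >/dev/null; c || exit
python3 -m creep '[[[0,0,0.0015,0],[0,0,0.0015,0]]]' >/dev/null; c || exit
python3 -m creep '[[[0,0,0.0015,0],[0,0,0.0015,0]]]' >/dev/null; c || exit
python3 -m creep '[[[0,0,0.0015,0],[0,0,0.0015,0]]]' >/dev/null; c || exit
python3 -m creep '[[[0,0,0.0015,0],[0,0,0.0015,0]]]' >/dev/null; c || exit
python3 -m creep '[[[0,0,0.0015,0],[0,0,0.0015,0]]]' >/dev/null; c || exit
python3 -m creep '[[[0,0,0.0015,0],[0,0,0.0015,0]]]' >/dev/null; c || exit
python3 -m creep '[[[0,0,0.0015,0],[0,0,0.0015,0]]]' >/dev/null; c || exit
python3 -m creep '[[[0,0,0.0015,0],[0,0,0.0015,0]]]' >/dev/null; c || exit
python3 -m creep '[[[0,0,0.001,0],[0,0,0.001,0]]]' >/dev/null; c || exit
python3 -m creep '[[[0,0,0.001,0],[0,0,0.001,0]]]' >/dev/null; c || exit
python3 -m creep '[[[0,0,0.001,0],[0,0,0.001,0]]]' >/dev/null; c || exit
```

```text
z 0.1411 F 0.3 -0.7 -2.1 t 20.48
z 0.1396 F -0.3 -0.6 -2.0 t 20.73
z 0.1380 F -0.4 -0.8 -1.9 t 20.98
z 0.1365 F -0.5 0.6 -2.7 t 21.23
z 0.1350 F 0.6 -0.8 -2.2 t 21.48
z 0.1336 F -0.2 0.3 -1.6 t 21.73
z 0.1320 F -0.1 0.2 -1.4 t 21.98
z 0.1305 F -1.2 0.1 -1.6 t 22.23
z 0.1290 F -0.1 0.4 -2.4 t 22.48
z 0.1275 F -1.2 0.3 -1.0 t 22.73
z 0.1260 F 0.4 -0.1 -2.2 t 22.98
z 0.1250 F -0.1 -0.6 -1.4 t 23.23
z 0.1241 F 0.3 0.0 -1.4 t 23.48
z 0.1237 F -1.5 0.2 1.5 t 23.73
```

```bash
c(){ python3 chk.py; }
python3 -m creep '[[[0,-0.004,0.0006,0],[0,-0.010,0.0010,0],[0,-0.016,0.0013,0],[0,-0.020,0.0016,0],[0,-0.020,0.0016,0]]]' >/dev/null; c
python3 -m creep '[[[0,-0.004,0.0002,0],[0,-0.010,0.0006,0],[0,-0.016,0.0010,0],[0,-0.020,0.0012,0],[0,-0.020,0.0012,0]]]' >/dev/null; c
python3 -m creep '[[[0,-0.004,0.0002,0],[0,-0.010,0.0006,0],[0,-0.016,0.0010,0],[0,-0.018,0.0011,0],[0,-0.018,0.0011,0]]]' >/dev/null; c
python3 -m creep '[[[0,0.003,0,0],[0,0.003,-0.02,0],[0,0.003,-0.055,0],[0,0.003,-0.085,0],[0,0.003,-0.085,0],[0,0.003,-0.085,0]]]' >/dev/null
python3 - <<'E'
from h import *
intray();go([*CD,.2],CY)
im=read_camera("top");C=cam("top")
t=im[180:315,230:450,::-1]
w=read_camera("wrist")[...,::-1]
cv2.imwrite("pics/f1.png",np.vstack([cv2.resize(t,(560,300),interpolation=cv2.INTER_CUBIC),w[60:340]]))
E
```

```text
z 0.1219 F 0.2 -1.3 3.5 t 24.35
z 0.1204 F 0.6 -1.2 4.1 t 24.98
z 0.1193 F -0.5 -2.8 4.2 t 25.60
tray xy [-0.0013 -0.026 ] z 0.202 F [ 0.53 -0.06 -2.4 ] t 26.35
t 26.35 shift [-0.0509  0.2712  0.002 ] turn 4.12 pos [ 0.5485 -0.0641  0.202 ] F [ 0.53 -0.06 -2.4 ] w 0.0212
```

View pics/f1.png

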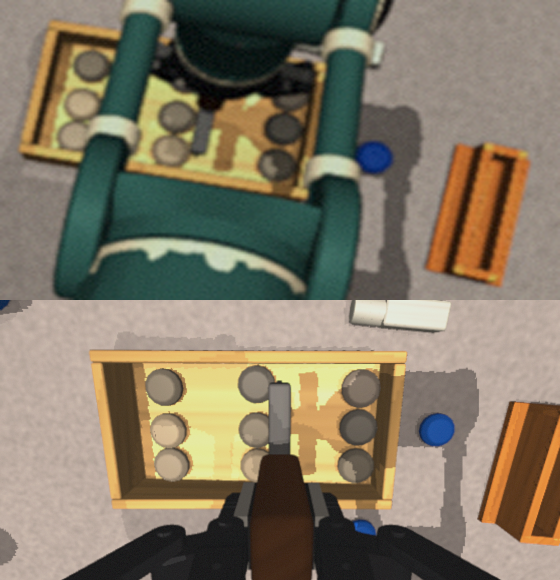

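The wrist view shows three rows of three stones, all flat, one row per third. Before putting the rake back, I'll check the slot from the saved w1 picture's pixel profile (no new view).

```bash
python3 - <<'E'
from h import *
s=get_state();K,d,R,t=cam("wrist")
M=Ro.from_rotvec(s["tcp_rot"]).as_matrix();A=R@M;b=R@s["tool_pos"]+t  # Xc=A Xt + b
def camat(p,yaw):
    N=Ro.from_euler("z",yaw).as_matrix()@np.diag([1,-1,-1]);R2=A@N.T;return K,d,R2,b-R2@np.array(p)
W=camat([.4594,-.3291,.2096],np.radians(-12.46))
im=cv2.imread("pics/w2.png")
for r in(128,134,140):
    print(r,[int(v) for v in im[r-1:r+2,238:320].mean((0,2))])
# predicted slot edges for slot centre = grasp TCP
e=lambda x,y,z:np.r_[np.array([.4602,-.3291])+rz(np.radians(-12.2))@[x,y],z]
for x in(.06,.055,.045):print(x,proj(W,[e(x,v,.048) for v in(.011,-.011)]).round(1).tolist())
go([.4602,-.3285,.2],np.radians(-12.4))
E
```

```text
128 [177, 175, 174, 164, 160, 154, 145, 140, 133, 130, 132, 135, 137, 138, 140, 139, 134, 136, 137, 136, 135, 131, 131, 134, 136, 109, 68, 58, 89, 102, 99, 96, 95, 97, 96, 100, 137, 152, 151, 149, 146, 139, 135, 135, 136, 135, 132, 124, 115, 89, 118, 143, 145, 143, 143, 142, 143, 147, 146, 120, 100, 101, 100, 98, 100, 103, 124, 138, 139, 139, 137, 128, 124, 134, 142, 131, 122, 122, 123, 134, 144, 146]
134 [157, 157, 158, 159, 158, 153, 144, 136, 131, 129, 131, 135, 138, 137, 139, 139, 133, 135, 134, 131, 129, 127, 128, 131, 134, 117, 72, 58, 90, 107, 109, 108, 105, 104, 106, 105, 108, 126, 149, 156, 154, 150, 144, 141, 141, 140, 135, 130, 119, 90, 124, 147, 145, 143, 143, 142, 143, 140, 134, 107, 94, 99, 98, 98, 101, 101, 102, 104, 103, 101, 101, 102, 111, 114, 115, 117, 119, 119, 117, 116, 116, 117]
140 [158, 158, 159, 159, 159, 147, 136, 136, 136, 138, 137, 136, 136, 138, 138, 138, 132, 138, 141, 139, 132, 128, 127, 131, 135, 117, 75, 59, 89, 105, 107, 106, 104, 104, 106, 103, 109, 144, 144, 118, 101, 96, 93, 107, 134, 139, 134, 130, 114, 85, 130, 152, 153, 148, 143, 141, 143, 143, 119, 90, 94, 98, 97, 98, 100, 101, 102, 101, 102, 102, 105, 108, 114, 115, 115, 115, 115, 116, 116, 117, 116, 115]
0.06 [[267.3, 125.4], [291.4, 125.3]]
0.055 [[267.4, 131.1], [291.4, 131.0]]
0.045 [[267.6, 142.1], [291.3, 142.0]]
t 26.45 shift [-0.0501  0.2741  0.0017] turn 4.32 pos [ 0.5483 -0.0642  0.2016] F [-0.24 -0.51 -2.74] w 0.0212
```

```bash
python3 -m creep '[[[-0.05,0.274,0,4.3],[-0.05,0.274,0,4.3],[-0.05,0.274,0,4.3],[-0.05,0.274,0,4.3],[-0.05,0.274,0,4.3],[-0.05,0.274,0,4.3],[-0.05,0.274,0,4.3],[-0.05,0.274,0,4.3]]]' >/dev/null
python3 -m creep '[[[0,0,0.03,0],[0,0,0.045,0],[0,0,0.045,0],[0,0,0.045,0]]]' >/dev/null
python3 - <<'E'
from h import *
go([.4602,-.3287,.101],np.radians(-12.46))
read=[get_state() for _ in range(2)]
im=read_camera("wrist")[...,::-1];cv2.imwrite("pics/w6.png",im)
hsv=cv2.cvtColor(im,cv2.COLOR_BGR2HSV)
for r in(115,125,135,145):print(r,[int(v) for v in im[r-1:r+2,230:325,2].mean(0)])
W=cam("wrist");e=lambda x,y,z:np.r_[np.array([.4602,-.3291])+rz(np.radians(-12.2))@[x,y],z]
print([proj(W,[e(x,v,.048) for v in(.011,-.011)]).round(1).tolist() for x in(.06,.05)])
E
```

```text
t 27.95 shift [-0.0024  0.0004  0.059 ] turn 0.12 pos [ 0.4626 -0.3288  0.16  ] F [-0.15  0.19 -1.82] w 0.021
115 [189, 190, 190, 191, 189, 188, 188, 188, 189, 191, 194, 193, 191, 190, 189, 178, 175, 174, 172, 179, 185, 186, 186, 183, 179, 177, 178, 176, 185, 188, 185, 181, 181, 182, 183, 180, 177, 177, 177, 181, 176, 168, 164, 171, 177, 178, 173, 172, 172, 172, 165, 168, 182, 184, 183, 184, 185, 184, 188, 190, 181, 185, 193, 194, 192, 189, 186, 184, 185, 189, 192, 183, 178, 188, 195, 194, 193, 191, 190, 189, 187, 181, 184, 193, 195, 195, 195, 195, 194, 194, 194, 193, 191, 191, 189]
125 [195, 193, 192, 190, 192, 192, 180, 198, 226, 232, 232, 231, 228, 229, 232, 229, 224, 222, 224, 224, 217, 225, 231, 231, 230, 229, 228, 229, 231, 232, 233, 233, 232, 232, 233, 232, 233, 233, 233, 232, 233, 232, 233, 232, 232, 232, 229, 228, 229, 232, 232, 233, 233, 233, 232, 233, 233, 233, 233, 232, 231, 231, 231, 231, 231, 231, 229, 229, 230, 231, 232, 223, 176, 153, 159, 159, 161, 162, 165, 188, 224, 233, 233, 233, 233, 233, 202, 150, 169, 188, 189, 189, 189, 191, 189]
135 [169, 171, 172, 169, 167, 
[... 292 characters left out ...]
 215, 201, 187, 187, 190, 195, 223, 218, 181, 162, 157, 157, 159, 162, 162, 164, 164, 165, 164, 167, 217, 230, 186, 147, 176, 192, 193, 193, 194, 194, 193]
145 [172, 173, 173, 173, 172, 171, 171, 173, 200, 211, 213, 214, 216, 216, 217, 218, 220, 221, 222, 221, 193, 213, 230, 233, 233, 232, 227, 215, 210, 213, 218, 191, 123, 72, 89, 118, 128, 134, 124, 108, 104, 108, 110, 109, 110, 111, 111, 112, 112, 112, 112, 111, 111, 109, 109, 108, 107, 105, 101, 88, 95, 148, 171, 168, 163, 159, 153, 153, 155, 158, 159, 144, 150, 158, 156, 156, 159, 159, 161, 162, 164, 161, 165, 208, 231, 215, 165, 174, 191, 192, 193, 194, 194, 194, 192]
[[[265.8, 131.3], [294.4, 131.2]], [[266.0, 144.5], [294.3, 144.4]]]
```

The profile puts the slot edges at columns 262.5 to 290.5 against a predicted 266 to 294. The slot centre is therefore about 2.8 mm towards +y of the grasp line, which fits the +y force felt when grasping. I'll correct for that and insert.

```bash
c(){ python3 chk.py; }
python3 -m creep '[[[-0.002,-0.002,0,0.1],[-0.002,-0.002,0.005,0.1],[-0.002,-0.002,0.013,0.1],[-0.002,-0.002,0.013,0.1]]]' >/dev/null; c || exit
python3 -m creep '[[[0,0,0.003,0],[0,0,0.006,0],[0,0,0.006,0]]]' >/dev/null; c || exit
python3 -m creep '[[[0,0,0.005,0],[0,0,0.01,0],[0,0,0.01,0]]]' >/dev/null; c || exit
python3 -m creep '[[[0,0,0.005,0],[0,0,0.01,0],[0,0,0.01,0]]]' >/dev/null; c || exit
python3 -m creep '[[[0,0,0.005,0],[0,0,0.01,0],[0,0,0.01,0]]]' >/dev/null; c || exit
python3 -m creep '[[[0,0,0.003,0],[0,0,0.006,0],[0,0,0.006,0]]]' >/dev/null; c || exit
python3 -m creep '[[[0,0,0.001,0],[0,0,0.001,0]]]' >/dev/null; c || exit
python3 -m creep '[[[0,0,0.001,0],[0,0,0.001,0]]]' >/dev/null; c || exit
python3 -m creep '[[[0,0,0.001,0],[0,0,0.001,0]]]' >/dev/null; c || exit
python3 -m creep '[[[0,0,0.001,0],[0,0,0.001,0]]]' >/dev/null; c || exit
python3 -m creep '[[[0,0,0.001,0],[0,0,0.001,0]]]' >/dev/null; c || exit
python3 -m creep '[[[0,0,0.001,0],[0,0,0.001,0]]]' >/dev/null; c || exit
```

```text
z 0.1450 F -0.1 0.6 -2.9 t 28.50
z 0.1399 F 0.1 0.3 -2.5 t 28.88
z 0.1295 F 0.8 0.0 -1.5 t 29.25
z 0.1195 F -0.1 -0.1 -1.7 t 29.62
z 0.1095 F -0.6 -0.4 -2.2 t 30.00
z 0.1039 F -0.5 -0.5 -2.9 t 30.38
z 0.1033 F -0.1 0.2 -1.5 t 30.62
z 0.1022 F -0.1 0.2 -1.9 t 30.88
z 0.1017 F -1.1 1.0 2.2 t 31.12
```

```bash
python3 -m creep '[[[0,0,-0.0005,0],[0,0,-0.0005,0],[0,0,-0.0005,0],[0,0,-0.0005,0],[0,0,-0.0005,0],[0,0,-0.0005,0]]]' 1
python3 -m creep '[[[0,0,-0.02,0],[0,0,-0.05,0],[0,0,-0.1,0],[0,0,-0.13,0],[0,0,-0.13,0],[0,0,-0.13,0],[0,0,-0.13,0],[0,0,-0.13,0]]]'
python3 - <<'E'
from h import *
im=read_camera("wrist");W=cam("wrist")
i0=cv2.imread("pics/w1.png")[...,::-1]
def blob(i):
    h=cv2.cvtColor(i,cv2.COLOR_RGB2HSV).astype(int);m=(i[140:262,240:330].max(2)<95).astype(np.uint8)
    n,l,s,c=cv2.connectedComponentsWithStats(m);k=1+s[1:,4].argmax();return s[k]+[240,140,0,0,0],c[k]+[240,140]
print(blob(i0),blob(im));print(proj(W,[[.4607,-.3266,.148],[.4607,-.3266,.1]]))
print(get_state()["tool_pos"],get_state()["contact_force"].round(2))
cv2.imwrite("pics/last.png",im[...,::-1])
E
```

```text
time_s: 31.88
tool_pos: [0.4605, -0.3264, 0.1017]
tcp_rot: [-3.123, 0.341, 0.0]
contact_force: [-0.1, -0.2, -0.1]
gripper_width: 0.0851
finger_force: 0.0
time_s: 32.88
tool_pos: [0.4598, -0.3258, 0.2301]
tcp_rot: [-3.122, 0.341, 0.004]
contact_force: [-0.1, 0.3, 0.1]
gripper_width: 0.0853
finger_force: 0.0
(array([ 270,  140,   30,  101, 1941]), array([284.01391036, 199.18238022])) (array([ 269,  140,   35,   99, 2112]), array([284.28977273, 198.73863636]))
[[280.29971512 212.24717065]
 [280.45040651 196.85145515]]
[ 0.45998088 -0.32597726  0.23045066] [ 0.5  -0.07 -0.1 ]
```

```bash
python3 -c "
from workcell import job
print(job.sign_off())"
```

```text
the job is handed in; nothing more can be done
None
```

The cobbles lie one stone deep, three in each third of the tray. The rake is back upright in its caddy and released, and the job was handed in at about 33 s; the highest tooth contact force I read was about 6 N.

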